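Switch off the UV transilluminator and raise its counterweighted cover

ROBOT

A 7-joint arm with a two-finger parallel gripper is mounted at the origin on the work surface. World frame = base frame: x ahead of the robot, y to its left, z up, the work surface at z = 0. Lengths are in m, angles in rad, forces in N, time in s.
With the tool pointing down it reaches from about 0.4 to 0.85 m from the base axis. Payload 4.5 kg.
Tool frame: the origin (TCP) lies midway between the tips of the shut fingers; the grasp point (between the pads) lies 19 mm behind it; z points along the fingers, y is the line along which they close (so a half turn about z gives the same grasp; the last joint's range is limited). The gripper opens to 88 mm and grips with 3 to 60 N. Pads are 18 mm wide; open, the fingers measure 123 mm over their backs; the gripper's body (75 mm by 187 mm) begins 45 mm behind the grasp point.
Start: joints at [1.256, 0.689, -0.195, 1.565, 0.157, 0.902, -0.215], TCP at [0.214, -0.587, 0.239] pointing down, gripper open.
Joint ranges: [-3.01, 3.01], [-0.46, 2.08], [-1.47, 1.51], [0.13, 2.56], [-1, 4.14], [0.04, 2.09], [-2.66, 2.66]. Speed limits (rad/s): [2.57, 2.57, 3.14, 3.14, 3.14, 3.14, 3.14].

INTERFACE

Orientations are given as a unit quaternion [x, y, z, w].
In Python, from plant import r gives the robot as it stands. The module is installed in compiled form; this text tells all that it offers.
- The arm moves only by the tool step_arm, never from a script. Its argument "series" is a list of rows, each a list of 7 numbers: the shift along the world's x, y, z in mm, then the turn, a rotation vector about the world's x, y, z in rad, then the closure, from 0 (fully open) to 1 (shut). A call has 1 to 20 rows; each row shifts and turns the commanded pose from where the row before left it; what a row does not reach is not made up. A row lasts 1/10 s, in which the tool goes at most 50 mm and 8.59 degrees, less where a joint would pass 70% of its speed; a pose out of reach is approached as far as the arm can. A call is refused whole if a number of a shift passes 50 or a number of a turn 0.15, either way. A call with a gripper value outside its range is refused whole. The fingers move at their own pace and stop on an object; "force" is the grip in N (left out, the last holds). Time passes only in rows, so rows that do not move let the fingers close. It gives the time, the measured TCP pose, the force, the opening and the grip force at its end, in the units of the state.
- r.get_state(): the state, without advancing time (a new reading comes with each control period).
- r.snapshot(name): name is "side" or "top" or "wrist"; returns (picture, depth): 400x640x3 uint8, blue, green, red; 400x640 float32, m along the optical axis (not along the pixel's ray), 0 where there is no reading.
- r.get_calibration(name): a dict with "intrinsics" (3x3 intrinsics, pixels), "pose" (4x4, takes a point from camera to world coordinates). Camera axes: x right, y up, looking along -z (the intrinsics and any distortion apply to the point x, -y, -z); pixel columns grow to the right and rows downward; lengths in m; the calibration is good to about 2 mm. A picture is of the moment at which its call begins: read the wrist's pose just before it. get_calibration takes no time and is no camera call; for the wrist camera it gives the pose at the moment of the call.
- r.finish_job(): hands the job in; it is judged then, once.
The state is a dict: "clock": time; "q": joint angles; "qd": joint speeds; "joint_torque": joint torques, N m; "tool_pos": TCP position; "eef_rot": TCP orientation; "contact_force": force on the tool from outside, world axes, zero at the start; "moment": the same for the moment, N m; "opening": opening from 0.0 (shut) to 1.0 (fully open); "finger_force": force on a finger pad.
Only numpy, scipy, OpenCV 4.12 (cv2) and the standard library are available. Lean on these libraries where they do the work, as an engineer would, in place of code of your own. Each camera call takes 0.05 s, during which the arm holds its last target. There are 200 camera calls.

TASK

The UV transilluminator has to be made ready for the next gel. First switch its lamp off by pressing down the raised front half of the larger rocker switch; only then push the clear counterweighted cover up by its front edge (not by the counterweight) with the fingertips, steadily and without flinging it, past its balance point so that it stays open by itself when you take your hand away. Do not grip anything, leave the smaller switch as it is, and leave everything standing around where it is.

Things in the scene. Friction and masses are not known exactly. Their poses are not given: they have to be found in the camera images.
- transilluminator: UV transilluminator: white case 160 mm deep (x), 310 mm wide (y), top at 109 mm. Origin on the bench under its middle; x points from its front (the side with the lip) to its back, y to its left, z up. Fixed. On its top, left: dark filter glass under the clear cover, whose counterweight, a dark steel bar, hangs 50 mm behind the hinge; right: a control strip with two rockers one behind the other.
- cover (a joint): Angle of the clear counterweighted cover, rad: 0 = shut, lying flat over the filter, 1.66 = against its open stop. The front edge goes up and then back. Let go below its balance point at about 1.05 it falls shut; past it, it goes on by itself to the stop and stays. About 1 to 2 N at the front edge raises it; the hinge is damped.
- cover_edge (a point): Middle of the cover's front edge, on the axis of a 10 mm thick, 176 mm wide rolled bead that ends a 4 mm lip. Moves with the cover. Shut, it stands 108 mm in front of and 40 mm left of the instrument's origin, 121 mm above the bench, 28 mm clear of the case's front face, with free space below. The hinge axis, along the instrument's y, lies level with it and 205 mm behind.
- lamp_switch (a joint): Lamp switch, the larger black rocker (40 mm front to back x 28 mm wide), the nearer to the front of the control strip, rad: 0 = on, its front half standing up at a slant (its front end 8 mm higher than its level rear half); 0.4 = off, the front half pressed down level. It stays where it is put; pressing its front half with about 3 to 4 N moves it.
- lamp_front_half (a point): Point on the case, on the control strip, 54 mm in front of and 113 mm to the right of the origin of the instrument: where the top of the lamp switch's front half, 14 mm in front of the pivot and 6 mm behind its front end, comes to lie once it is pressed fully down, 117.5 mm above the bench.
- level_switch (a joint): Intensity switch, the smaller black rocker (22 x 16 mm), 54 mm behind the lamp switch, rad: 0 as found, 0.4 if pressed over.
- tube_rack: Green plastic tube rack, 200 x 85 x 60 mm with its small tubes, beside the instrument's left side; loose. Origin under its middle.
- bottle: Clear glass reagent bottle with a blue screw cap, 70 mm across, 136 mm high, on the left; loose. Origin under its middle.
- beaker: Clear beaker, 70 mm across, 85 mm high, on the left; loose. Origin under its middle.
- gel_tray: Clear gel-casting tray with a white comb, 130 x 110 x 30 mm, in front and to the left; loose. Origin under its middle.
- tip_box: Pipette-tip box with a blue top, 126 x 88 x 70 mm, beside the instrument's right side; loose. Origin under its middle.
- pipette: Black and white pipette lying on the bench, 240 mm long, 30 mm thick, on the right; loose. Origin under its middle.
- pot: Small white screw-top pot, 44 mm across, 58 mm high, in front and to the right; loose. Origin under its middle.
- bottle_cap: Blue bottle cap, 34 mm across, 16 mm high, lying on the instrument's control strip towards its rear; loose. Origin under its middle.

How it is judged:
On the way, in this order (a step that is already met when the one before it is completed fails the run):
1. the lamp is switched off while the cover is still shut (value of joint lamp_switch above 0.3 rad and value of joint cover below 0.1 rad), for 0.2 s.
2. the cover is raised past its balance point to the open stop (value of joint cover above 1.45 rad), for 0.2 s.
At the end, for the whole second after the job is handed in: The cover stands open by itself (joint above 1.45 rad, at rest), the lamp switch is off (above 0.3 rad) and the smaller switch is as found (below 0.1 rad) (value of joint cover above 1.45 rad and velocity of joint cover between -0.1 and 0.1 rad/s and value of joint lamp_switch above 0.3 rad and value of joint level_switch below 0.1 rad); the robot touches nothing.
It fails at once if the cover is raised (over 0.15 rad) while the lamp is on (value of joint cover above 0.15 rad and value of joint lamp_switch below 0.25 rad).
It fails at once if the cover is flung up (faster than 2.5 rad/s) (velocity of joint cover above 2.5 rad/s).
It fails at once if the cover is gripped or forced, or raised by its counterweight or with something other than the fingers (contact force between the fingers and cover above 35 N or contact force between the arm and cover above 5 N or (x of the grasp point in the frame of transilluminator above 0.11 m and z of the grasp point in the frame of transilluminator below 0.175 m)).
It fails at once if the smaller switch is pressed over (value of joint level_switch above 0.15 rad).
It fails at once if something standing around is lifted, or moved by over 15 mm (distance of any of tube_rack, bottle, beaker, gel_tray, tip_box, pipette, pot, bottle_cap from where it was at the start of the episode above 0.015 m).
It also fails if it takes over 61 s, if anything falls off the work surface, if the arm or the gripper's body presses on something with over 40 N, if the wrist force passes 120 N, or if a joint passes its speed limit or range.

## Working session

There is one attempt and no reset: what is moved stays moved. The work goes in short steps, Python scripts to look and compute and a tool call to move; the robot and the scene stay as the last step left them, time stands still between calls to the robot, and variables do not carry over. Pictures are saved under pics/ and viewed, at most 10 in all, crops included, and the job is handed in when it is done.

Besides the shell and the picture viewer there is one more tool, called after "Emit:" as a command line: name --pt "numbers of a row" for each row, then --argument value for the rest. step_arm: Moves the arm, as the interface text tells. Its arguments: {"type":"object","properties":{"series":{"type":"array"},"force":{"type":"number"}},"required":["series"]}

```bash
mkdir -p pics; cat > h.py <<'E'
import numpy as np,cv2
from plant import r
def pts(name):
    c=r.get_calibration(name); im,d=r.snapshot(name)
    K=np.array(c["intrinsics"]);P=np.array(c["pose"])
    v,u=np.mgrid[0:400,0:640]
    X=np.stack([(u-K[0,2])/K[0,0]*d,-(v-K[1,2])/K[1,1]*d,-d],-1)
    W=X@P[:3,:3].T+P[:3,3]; W[d==0]=np.nan
    return im,d,W,K,P
E
python3 - <<'E'
from h import *
s=r.get_state();print({k:np.round(v,3) for k,v in s.items()})
for n in("top","side"):
    im,d,W,K,P=pts(n);cv2.imwrite(f"pics/{n}0.png",im);np.savez(f"{n}0.npz",im=im,W=W,d=d,K=K,P=P)
    print(n,K.round(1).tolist(),P.round(3).tolist())
E
```

```text
{'clock': np.float64(0.0), 'q': array([ 1.256,  0.69 , -0.195,  1.566,  0.157,  0.903, -0.215]), 'qd': array([-0.001,  0.001,  0.   ,  0.001, -0.001, -0.002,  0.001]), 'joint_torque': array([-0.0000e+00, -5.2757e+01, -1.2670e+00, -1.5343e+01, -5.3000e-02,
        6.0000e-03,  0.0000e+00]), 'tool_pos': array([ 0.213, -0.587,  0.238]), 'eef_rot': array([ 0.985,  0.174, -0.   , -0.001]), 'contact_force': array([ 0.551, -0.116,  0.516]), 'moment': array([ 0.01 , -0.053, -0.022]), 'finger_force': np.float64(0.0), 'opening': np.float64(0.997)}
top [[415.7, 0.0, 316.4], [0.0, 415.7, 202.1], [0.0, 0.0, 1.0]] [[-0.014, 0.981, -0.192, 0.409], [-1.0, -0.01, 0.02, 0.039], [0.018, 0.192, 0.981, 1.177], [0.0, 0.0, 0.0, 1.0]]
side [[363.9, 0.0, 319.3], [0.0, 363.9, 196.7], [0.0, 0.0, 1.0]] [[-0.917, 0.233, -0.325, 0.325], [-0.399, -0.535, 0.745, 0.729], [-0.0, 0.812, 0.583, 0.646], [0.0, 0.0, 0.0, 1.0]]
```

```bash
ls
```

```text
h.py
pics
side0.npz
top0.npz
```

View pics/top0.png

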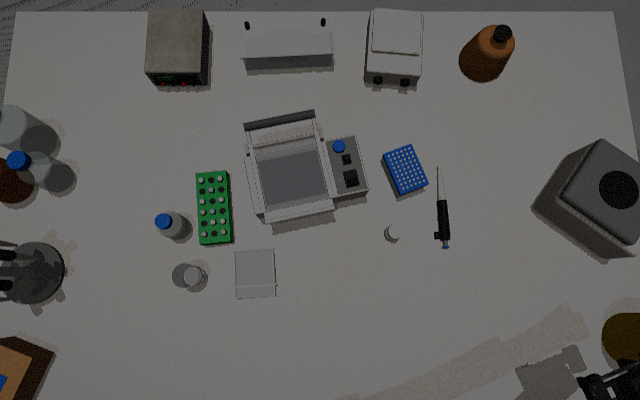

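View pics/side0.png

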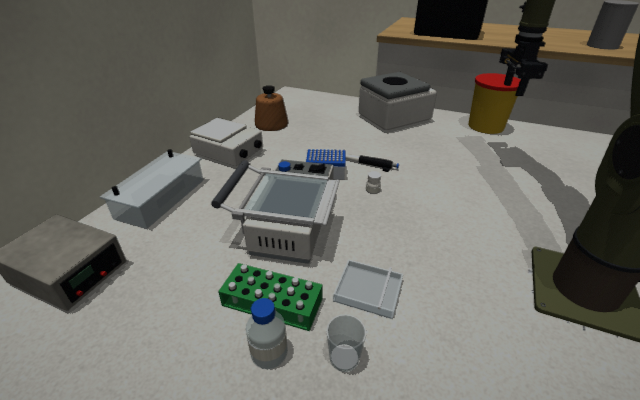

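Top view: the instrument is centred near (305,170), its front facing the robot. The lamp rocker is at (350,178), the small rocker at (346,159), the loose cap at (339,146). The cover's front lip runs from (265,220) to (335,208) and the counterweight is at (280,120). The side view agrees. Next I'll measure the pose.

```bash
cat >> h.py <<'E'
def ray(u,v,z,K,P):
    dc=np.array([(u-K[0,2])/K[0,0],-(v-K[1,2])/K[1,1],-1]);w=P[:3,:3]@dc
    return P[:3,3]+w*(z-P[2,3])/w[2]
E
python3 - <<'E'
from h import *
D=np.load("top0.npz");im,W,d,K,P=[D[k] for k in("im","W","d","K","P")]
g=im.max(2)
def blobs(m,box):
    x0,y0,x1,y1=box;n,l,s,c=cv2.connectedComponentsWithStats(m[y0:y1,x0:x1].astype(np.uint8))
    for i in range(1,n):
        if s[i,4]>25:
            mm=np.zeros(m.shape,bool);mm[y0:y1,x0:x1]=l==i
            yield c[i]+[x0,y0],s[i,4],np.nanmedian(W[mm],0).round(4),cv2.minAreaRect(np.argwhere(mm)[:,::-1].astype(np.float32))
print("dark")
for c,a,w,rc in blobs(g<45,(235,100,375,210)): print(c.round(1),a,w,ray(*c,.115,K,P).round(4),rc)
# case control strip top surface z~.109
m=(abs(W[...,2]-.109)<.006)
print("z~109")
for c,a,w,rc in blobs(m,(235,100,385,235)): print(c.round(1),a,w,rc)
print(W[200:226:3,300].round(3).tolist()); print(W[180:206:3,350].round(3).tolist())
big=cv2.resize(im[95:235,230:385],None,fx=5,fy=4.2 if 0 else 4.2,interpolation=cv2.INTER_CUBIC)
big=cv2.resize(im[95:235,230:385],None,fx=4,fy=4,interpolation=cv2.INTER_CUBIC)
cv2.imwrite("pics/crop.png",cv2.convertScaleAbs(big,alpha=1.6))
E
```

```text
dark
[276.6 122.6] 271 [0.822  0.1244 0.1485] [0.8363 0.1214 0.115 ] ((279.1099853515625, 121.7699966430664), (7.778174877166748, 70.9935302734375), 81.8698959350586)
[346.  158.9] 90 [ 0.7323 -0.0631  0.1153] [ 0.7328 -0.0634  0.115 ] ((346.0000305175781, 159.00001525878906), (10.186494827270508, 8.731282234191895), 75.96376037597656)
[350.8 178.1] 230 [ 0.6799 -0.0743  0.1168] [ 0.6801 -0.0745  0.115 ] ((350.91180419921875, 178.14706420898438), (16.73495864868164, 13.824529647827148), 75.96376037597656)
[349.4 196.5] 144 [ 0.639  -0.0749  0.0747] [ 0.6305 -0.0694  0.115 ] ((349.5940856933594, 196.4235382080078), (4.555539131164551, 34.38347244262695), 77.47119140625)
z~109
[344.5 166.4] 1742 [ 0.7147 -0.0579  0.1094] ((344.6983642578125, 165.218017578125), (59.951045989990234, 36.302734375), 76.75948333740234)
[252.2 185.3] 398 [0.6646 0.1858 0.1083] ((251.9615478515625, 184.80767822265625), (60.01153564453125, 6.6679487228393555), 78.69007110595703)
[[0.621, 0.06, 0.125], [0.613, 0.06, 0.123], [0.606, 0.06, 0.12], [0.598, 0.06, 0.12], [0.59, 0.06, 0.12], [0.581, 0.06, 0.127], [0.594, 0.062, -0.005], [0.584, 0.062, 0.002], [0.576, 0.062, 0.001]]
[[0.672, -0.071, 0.125], [0.665, -0.071, 0.123], [0.659, -0.072, 0.113], [0.652, -0.072, 0.11], [0.644, -0.072, 0.107], [0.638, -0.073, 0.096], [0.64, -0.078, 0.051], [0.641, -0.083, -0.002], [0.633, -0.083, -0.003]]
```

View pics/crop.png

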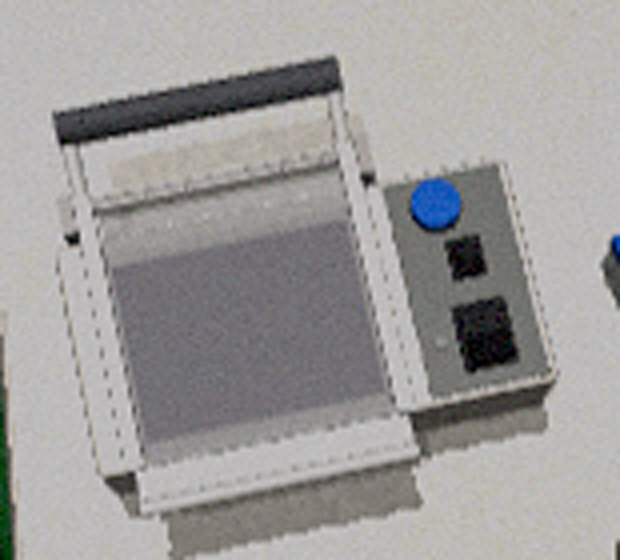

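Measured against the given sizes:
- The lamp rocker is at (0.680,-0.0745) and the level rocker 53.8 mm behind it, against 54 mm given.
- The yaw is about 0.215 rad, which puts the origin at about (0.695,0.044).
- That predicts the bead at (0.581,0.0605). Depth shows it at (0.581,0.06) with its top at 0.127, so the two agree.
- The lamp front-half press point is therefore at (0.666,-0.0775).

I'll go above it with the fingers shut.

Emit:
step_arm --pt "22.5 25.5 0 0 0 -0.007 1" --pt "22.5 25.5 0 0 0 -0.007 1" --pt "22.5 25.5 0 0 0 -0.007 1" --pt "22.5 25.5 0 0 0 -0.007 1" --pt "22.5 25.5 0 0 0 -0.007 1" --pt "22.5 25.5 0 0 0 -0.007 1" --pt "22.5 25.5 0 0 0 -0.007 1" --pt "22.5 25.5 0 0 0 -0.007 1" --pt "22.5 25.5 0 0 0 -0.007 1" --pt "22.5 25.5 0 0 0 -0.007 1" --pt "22.5 25.5 0 0 0 -0.007 1" --pt "22.5 25.5 0 0 0 -0.007 1" --pt "22.5 25.5 0 0 0 -0.007 1" --pt "22.5 25.5 0 0 0 -0.007 1" --pt "22.5 25.5 0 0 0 -0.007 1" --pt "22.5 25.5 0 0 0 -0.007 1" --pt "22.5 25.5 0 0 0 -0.007 1" --pt "22.5 25.5 0 0 0 -0.007 1" --pt "22.5 25.5 0 0 0 -0.007 1" --pt "22.5 25.5 0 0 0 -0.007 1"

```text
clock: 2.1
tool_pos: [0.664, -0.0762, 0.2382]
eef_rot: [0.995, 0.104, -0.001, -0.0]
contact_force: [0.7, -0.4, 0.5]
opening: 0.008
finger_force: 0.0
```

```bash
python3 - <<'E'
from h import *
im,d,W,K,P=pts("wrist");cv2.imwrite("pics/w1.png",im);np.savez("w1.npz",im=im,W=W)
s=r.get_state();print({k:np.round(s[k],4) for k in("clock","q","tool_pos","eef_rot","contact_force","opening")})
m=(im.max(2)<50)&(abs(W[...,2]-.117)<.012)
n,l,st,c=cv2.connectedComponentsWithStats(m.astype(np.uint8))
for i in range(1,n):
    if st[i,4]>150: print(c[i].round(),st[i,4],np.nanmean(W[l==i],0).round(4),np.nanmax(W[l==i],0).round(4),np.nanmin(W[l==i],0).round(4))
E
```

```text
{'clock': np.float64(2.15), 'q': array([ 0.0788,  0.7509, -0.0831,  1.4173,  0.061 ,  0.9727, -1.3711]), 'tool_pos': array([ 0.6679, -0.0684,  0.2381]), 'eef_rot': array([ 0.9942,  0.1077,  0.002 , -0.0029]), 'contact_force': array([4.4408, 5.3132, 0.7842]), 'opening': np.float64(0.0047)}
[326. 111.] 470 [ 0.7302 -0.0652  0.1164] [ 0.7481 -0.053   0.1217] [ 0.7198 -0.0773  0.1085]
[326. 171.] 2196 [ 0.6839 -0.0748  0.1169] [ 0.7081 -0.0527  0.1255] [ 0.657  -0.0967  0.1087]
```

View pics/w1.png

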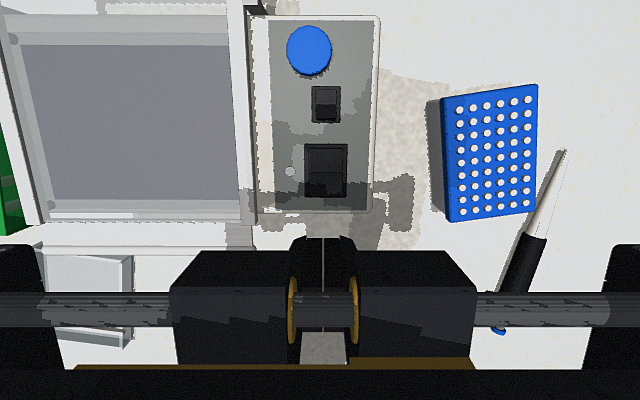

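The wrist view shows the lamp rocker at (326,171), its front half near (325,185), the level rocker at (326,100) and the cap at (309,50). The lamp position agrees with the top view. I'll let the arm settle while lowering a little.

Emit:
step_arm --pt "0 0 -20 0 0 0 1" --pt "0 0 -20 0 0 0 1" --pt "0 0 -20 0 0 0 1" --pt "0 0 -20 0 0 0 1" --pt "0 0 0 0 0 0 1" --pt "0 0 0 0 0 0 1" --pt "0 0 0 0 0 0 1"

```text
clock: 2.85
tool_pos: [0.6644, -0.0775, 0.1599]
eef_rot: [0.995, 0.104, 0.001, 0.0]
contact_force: [-0.5, -0.6, -0.1]
opening: 0.001
finger_force: 0.0
```

Emit:
step_arm --pt "2 0 -10 0 0 0 1" --pt "0 0 -10 0 0 0 1" --pt "0 0 -7 0 0 0 1" --pt "0 0 -5 0 0 0 1" --pt "0 0 -4 0 0 0 1" --pt "0 0 -3 0 0 0 1" --pt "0 0 -3 0 0 0 1" --pt "0 0 -1.5 0 0 0 1" --pt "0 0 0 0 0 0 1" --pt "0 0 0 0 0 0 1" --pt "0 0 0 0 0 0 1"

```text
clock: 3.95
tool_pos: [0.6653, -0.0775, 0.1178]
eef_rot: [0.995, 0.104, 0.0, 0.0]
contact_force: [-7.0, -0.8, 17.3]
opening: 0.008
finger_force: 8.7
```

Contact at 17 N with z at 0.1178 means the rocker is bottomed out level. I'll lift and then move to the front of the cover, tilting the fingers forward.

Emit:
step_arm --pt "0 0 20 0 0 0 1" --pt "0 0 20 0 0 0 1" --pt "0 0 20 0 0 0 1" --pt "0 0 20 0 0 0 1" --pt "-14.4 12.5 0 0.0167 -0.0767 0 1" --pt "-14.4 12.5 0 0.0167 -0.0767 0 1" --pt "-14.4 12.5 0 0.0167 -0.0767 0 1" --pt "-14.4 12.5 0 0.0167 -0.0767 0 1" --pt "-14.4 12.5 0 0.0167 -0.0767 0 1" --pt "-14.4 12.5 0 0.0167 -0.0767 0 1" --pt "-14.4 12.5 0 0.0167 -0.0767 0 1" --pt "-14.4 12.5 0 0.0167 -0.0767 0 1" --pt "-14.4 12.5 0 0.0167 -0.0767 0 1" --pt "-14.4 12.5 0 0.0167 -0.0767 0 1" --pt "0 0 0 0 0 0 1" --pt "0 0 0 0 0 0 1" --pt "0 0 0 0 0 0 1" --pt "0 0 0 0 0 0 1"

```text
clock: 5.75
tool_pos: [0.5878, -0.0068, 0.2233]
eef_rot: [0.967, 0.117, 0.224, -0.02]
contact_force: [0.2, -0.7, 0.6]
opening: 0.0
finger_force: 0.0
```

```bash
python3 - <<'E'
from h import *
from scipy.spatial.transform import Rotation as R
im,d,W,K,P=pts("top")
s=r.get_state();print({k:np.round(s[k],4) for k in("clock","q","tool_pos","contact_force","opening")})
print("tool axes",R.from_quat(s["eef_rot"]).as_matrix().round(3).tolist())
ex=np.array([.977,.213]);o=np.array([.695,.0444])
L=np.stack([(W[...,:2]-o)@ex,(W[...,:2]-o)@[-.213,.977]],-1)
W0=np.load("top0.npz")["W"]
for a,b in((W0,"before"),(W,"now")):
  for x in(-.054,-.026):
    mm=(abs(L[...,0]-x)<.006)&(abs(L[...,1]+.113)<.01);print(b,x,np.nanmedian(a[mm][:,2]).round(4))
mm=(abs(L[...,0]+.108)<.004)&(abs(L[...,1]-.04)<.08);print("bead",np.nanmedian(W[mm][:,2]))
im2,*_=pts("side")
v=cv2.convertScaleAbs(np.hstack([cv2.resize(im[90:300,220:420],None,fx=2,fy=2),cv2.resize(im2[100:310,180:380],None,fx=2,fy=2)]),alpha=1.5);cv2.imwrite("pics/c2.png",v)
E
```

```text
{'clock': np.float64(5.8), 'q': array([ 0.1257,  0.5572, -0.2233,  2.1276,  1.1343,  0.0461, -2.4918]), 'tool_pos': array([ 0.5877, -0.0068,  0.2233]), 'contact_force': array([-0.2878,  0.1882, -0.2273]), 'opening': np.float64(0.0061)}
tool axes [[0.872, 0.236, 0.428], [0.218, -0.972, 0.092], [0.438, 0.013, -0.899]]
before -0.054 0.1221
before -0.026 0.1165
now -0.054 0.1166
now -0.026 0.1229
bead 0.12014744860277227
```

View pics/c2.png

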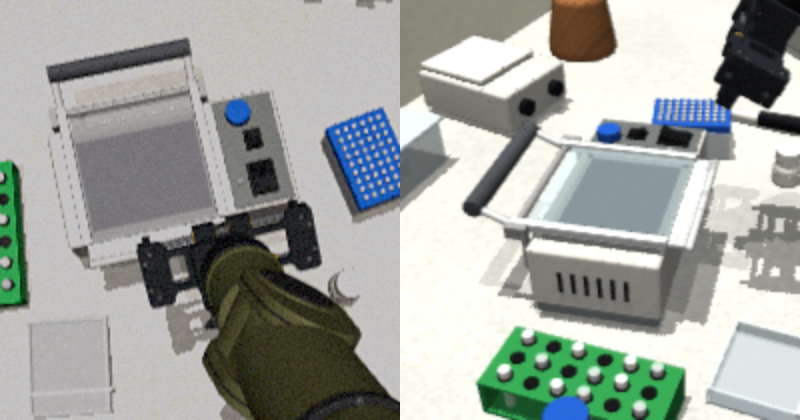

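The switch is over: its front half dropped from 0.122 to 0.1166 and its rear half rose to match. The cover is still shut (bead at 0.120). In the crops, the arm hovers in front of the lip and nothing else has moved.

The forward tilt stopped at 26° with q6 at its lower limit. The wrist needs the flipped configuration, so I'll undo the tilt and make a half turn about z to give q7 room.

Emit:
step_arm --pt "-8 7 3 -0.019 0.088 0 1" --pt "-8 7 3 -0.019 0.088 0 1" --pt "-8 7 3 -0.019 0.088 0 1" --pt "-8 7 3 -0.019 0.088 0 1" --pt "-8 7 3 -0.019 0.088 0 1" --pt "0 0 0 0 0 0 1" --pt "0 0 0 0 0 0.14 1" --pt "0 0 0 0 0 0.14 1" --pt "0 0 0 0 0 0.14 1" --pt "0 0 0 0 0 0.14 1" --pt "0 0 0 0 0 0.14 1" --pt "0 0 0 0 0 0.14 1" --pt "0 0 0 0 0 0.14 1" --pt "0 0 0 0 0 0.14 1" --pt "0 0 0 0 0 0.14 1" --pt "0 0 0 0 0 0.14 1" --pt "0 0 0 0 0 0.14 1" --pt "0 0 0 0 0 0 1" --pt "0 0 0 0 0 0 1"

```text
clock: 7.75
tool_pos: [0.5528, 0.0239, 0.231]
eef_rot: [0.63, 0.777, 0.017, -0.016]
contact_force: [0.2, 0.5, -0.5]
opening: 0.005
finger_force: 0.0
```

```bash
cat >> h.py <<'E'
from scipy.spatial.transform import Rotation as R
def st():
    s=r.get_state();print({k:np.round(s[k],4).tolist() for k in("clock","q","tool_pos","contact_force")})
    M=R.from_quat(s["eef_rot"]).as_matrix();print("tool axes (cols)",M.round(3).tolist());return s
E
python3 -c "from h import *;st()"
```

```text
{'clock': 7.75, 'q': [0.5311, 0.8692, -1.2085, 1.7655, 0.8549, 1.1334, -0.7345], 'tool_pos': [0.5528, 0.0239, 0.231], 'contact_force': [0.1921, 0.4719, -0.5391]}
tool axes (cols) [[-0.207, 0.978, -0.004], [0.977, 0.207, 0.047], [0.047, 0.006, -0.999]]
```

Emit:
step_arm --pt "0 0 0 0 0 0.14 1" --pt "0 0 0 0 0 0.14 1" --pt "0 0 0 0 0 0.14 1" --pt "0 0 0 0 0 0.14 1" --pt "0 0 0 0 0 0.14 1" --pt "0 0 0 0 0 0 1"

```text
clock: 8.35
tool_pos: [0.5531, 0.0244, 0.2311]
eef_rot: [0.324, 0.946, 0.011, -0.021]
contact_force: [0.1, 0.0, 0.3]
opening: 0.005
finger_force: 0.0
```

```bash
python3 -c "from h import *;st()"
```

```text
{'clock': 8.35, 'q': [0.5533, 0.9591, -1.3542, 1.7341, 0.9306, 1.2888, -0.1061], 'tool_pos': [0.5531, 0.0244, 0.2311], 'contact_force': [0.109, 0.0337, 0.2808]}
tool axes (cols) [[-0.789, 0.614, -0.033], [0.613, 0.789, 0.034], [0.047, 0.006, -0.999]]
```

Emit:
step_arm --pt "0 0 0 0 0 0.146 1" --pt "0 0 0 0 0 0.146 1" --pt "0 0 0 0 0 0.146 1" --pt "0 0 0 0 0 0.146 1" --pt "0 0 0 0 0 0.146 1" --pt "0 0 0 0 0 0.146 1" --pt "0 0 0 0.0107 -0.0489 0 1" --pt "0 0 0 0.0107 -0.0489 0 1" --pt "0 0 0 0.0107 -0.0489 0 1" --pt "0 0 0 0.0107 -0.0489 0 1" --pt "0 0 0 0.0107 -0.0489 0 1" --pt "0 0 0 0.0107 -0.0489 0 1" --pt "0 0 0 0 0 0 1"

```text
clock: 9.65
tool_pos: [0.5516, 0.0235, 0.2312]
eef_rot: [-0.107, 0.986, 0.016, 0.125]
contact_force: [0.2, -0.5, 0.3]
opening: 0.008
finger_force: 0.0
```

```bash
python3 -c "from h import *;st()"
```

```text
{'clock': 9.65, 'q': [0.6443, 0.914, -1.4305, 2.0035, 1.2322, 1.0731, 0.4844], 'tool_pos': [0.5516, 0.0235, 0.2312], 'contact_force': [0.2302, -0.4975, 0.3271]}
tool axes (cols) [[-0.946, -0.214, 0.243], [-0.206, 0.977, 0.058], [-0.25, 0.005, -0.968]]
```

Emit:
step_arm --pt "0 0 0 0.0107 -0.0489 0 1" --pt "0 0 0 0.0107 -0.0489 0 1" --pt "0 0 0 0.0107 -0.0489 0 1" --pt "0 0 0 0.0107 -0.0489 0 1" --pt "0 0 0 0.0107 -0.0489 0 1" --pt "0 0 0 0.0107 -0.0489 0 1" --pt "0 0 0 0.0107 -0.0489 0 1" --pt "0 0 0 0.0107 -0.0489 0 1" --pt "0 0 0 0.0107 -0.0489 0 1" --pt "0 0 0 0.0107 -0.0489 0 1" --pt "0 0 0 0 0 0 1"

```text
clock: 10.75
tool_pos: [0.5522, 0.0241, 0.2301]
eef_rot: [-0.101, 0.925, 0.042, 0.364]
contact_force: [0.6, 0.4, -0.9]
opening: 0.002
finger_force: 0.0
```

```bash
python3 -c "
from h import *
st()
im,*_=pts('side');cv2.imwrite('pics/s3.png',im)"
```

```text
{'clock': 10.75, 'q': [0.685, 0.9613, -1.4243, 2.46, 2.1211, 1.08, -0.3022], 'tool_pos': [0.5522, 0.0241, 0.2301], 'contact_force': [0.6114, 0.3663, -0.8525]}
tool axes (cols) [[-0.714, -0.218, 0.665], [-0.157, 0.976, 0.152], [-0.682, 0.004, -0.731]]
```

View pics/s3.png

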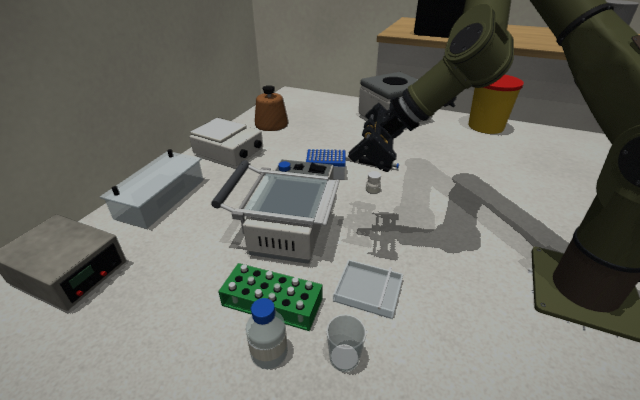

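The side view shows the gripper tilted about 43° forward at (375,150), clear of the pot at (373,182), and the instrument unchanged. The point 30 mm in front of the bead is (0.552,0.054), so I'll shift sideways and go down.

Emit:
step_arm --pt "0 10 0 0 0 0 1" --pt "0 10 0 0 0 0 1" --pt "0 10 0 0 0 0 1" --pt "0 0 -15 0 0 0 1" --pt "0 0 -15 0 0 0 1" --pt "0 0 -15 0 0 0 1" --pt "0 0 -15 0 0 0 1" --pt "0 0 -10 0 0 0 1" --pt "0 0 0 0 0 0 1"

```text
clock: 11.7
tool_pos: [0.553, 0.0545, 0.1603]
eef_rot: [-0.102, 0.925, 0.042, 0.364]
contact_force: [1.0, 0.1, -0.3]
opening: 0.003
finger_force: 0.0
```

```bash
python3 -c "
from h import *
st()"
```

```text
{'clock': 11.7, 'q': [0.5218, 1.1423, -1.336, 2.5152, 2.2666, 1.3076, -0.4289], 'tool_pos': [0.553, 0.0545, 0.1603], 'contact_force': [0.9515, 0.0714, -0.3325]}
tool axes (cols) [[-0.714, -0.219, 0.665], [-0.157, 0.976, 0.152], [-0.683, 0.004, -0.731]]
```

Emit:
step_arm --pt "0 0 -10 0 0 0 1" --pt "0 0 -10 0 0 0 1" --pt "0 0 -10 0 0 0 1" --pt "0 0 -10 0 0 0 1" --pt "0 0 -10 0 0 0 1" --pt "0 0 -8 0 0 0 1" --pt "0 0 -6 0 0 0 1" --pt "0 0 0 0 0 0 1" --pt "0 0 0 0 0 0 1"

```text
clock: 12.6
tool_pos: [0.5532, 0.0544, 0.0976]
eef_rot: [-0.102, 0.924, 0.042, 0.366]
contact_force: [0.0, 0.5, -0.3]
opening: -0.001
finger_force: 0.0
```

```bash
python3 -c "
from h import *
st()
im,*_=pts('side');cv2.imwrite('pics/s4.png',cv2.convertScaleAbs(cv2.resize(im[60:300,180:500],None,fx=2.4,fy=2.4),alpha=1.4))
pts('top')"
```

```text
{'clock': 12.6, 'q': [0.4873, 1.309, -1.2523, 2.5294, 2.4175, 1.4305, -0.4373], 'tool_pos': [0.5532, 0.0544, 0.0976], 'contact_force': [0.0336, 0.4689, -0.2811]}
tool axes (cols) [[-0.712, -0.219, 0.667], [-0.157, 0.976, 0.153], [-0.685, 0.004, -0.729]]
```

View pics/s4.png

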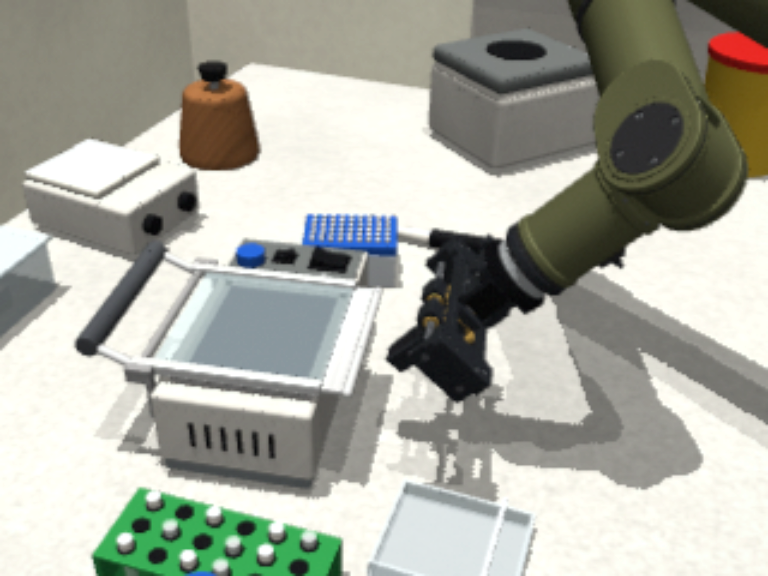

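The side view shows the fingertips (395,355) in front of and below the lip (380,300), clear of the case and the tray. Now I'll advance under the bead and compute the arc.

Emit:
step_arm --pt "8 1.7 0 0 0 0 1" --pt "8 1.7 0 0 0 0 1" --pt "6 1.3 0 0 0 0 1" --pt "3 0.6 0 0 0 0 1" --pt "0 0 0 0 0 0 1"

```text
clock: 13.2
tool_pos: [0.5788, 0.0595, 0.0978]
eef_rot: [-0.101, 0.924, 0.042, 0.366]
contact_force: [-0.3, -0.4, 0.3]
opening: 0.004
finger_force: 0.0
```

```bash
python3 - <<'E'
from h import *
s=st()
o=np.array([.695,.0444]);c,sn=.977,.213
p=s["tool_pos"];print("frame",((p[:2]-o)@[c,sn]).round(4),((p[:2]-o)@[-sn,c]).round(4))
def T(ph,a): 
    B=np.array([97-205*np.cos(ph),121+205*np.sin(ph)])
    return B+20*np.array([np.cos(a),-np.sin(a)])-14*np.array([np.sin(a),np.cos(a)])
print("T0",T(0,.817))
q=T(0,.817)
for i in range(1,14):
    ph=i*.1;n=T(ph,.817+.6*ph);e=n-q;q=n;print(round(ph,2),"dx %.1f dy %.1f dz %.1f (per .1rad)"%(e[0]*c,e[0]*sn,e[1]),n.round(1))
E
```

```text
{'clock': 13.2, 'q': [0.4981, 1.2987, -1.2478, 2.4507, 2.4097, 1.3567, -0.3831], 'tool_pos': [0.5788, 0.0595, 0.0978], 'contact_force': [-0.3488, -0.3736, 0.2871]}
tool axes (cols) [[-0.712, -0.218, 0.668], [-0.157, 0.976, 0.152], [-0.685, 0.003, -0.729]]
frame -0.1103 0.0395
T0 [-104.51911088   96.83632042]
0.1 dx -0.4 dy -0.1 dz 20.3 (per .1rad) [-105.   117.1]
0.2 dx 1.6 dy 0.3 dz 20.2 (per .1rad) [-103.4  137.3]
0.3 dx 3.5 dy 0.8 dz 19.9 (per .1rad) [-99.7 157.2]
0.4 dx 5.4 dy 1.2 dz 19.3 (per .1rad) [-94.2 176.5]
0.5 dx 7.3 dy 1.6 dz 18.6 (per .1rad) [-86.7 195.2]
0.6 dx 9.1 dy 2.0 dz 17.7 (per .1rad) [-77.4 212.9]
0.7 dx 10.7 dy 2.3 dz 16.7 (per .1rad) [-66.5 229.6]
0.8 dx 12.3 dy 2.7 dz 15.4 (per .1rad) [-53.9 245. ]
0.9 dx 13.7 dy 3.0 dz 14.0 (per .1rad) [-39.9 259.1]
1.0 dx 15.0 dy 3.3 dz 12.5 (per .1rad) [-24.5 271.6]
1.1 dx 16.1 dy 3.5 dz 10.9 (per .1rad) [ -8.1 282.5]
1.2 dx 17.1 dy 3.7 dz 9.1 (per .1rad) [  9.4 291.6]
1.3 dx 17.8 dy 3.9 dz 7.3 (per .1rad) [ 27.6 298.9]
```

Emit:
step_arm --pt "6 1.3 0 0 0 0 1" --pt "0 0 6 -0.0064 0.0293 0 1" --pt "0 0 7 0 0 0 1" --pt "0 0 7 -0.0064 0.0293 0 1" --pt "0.5 0.1 10 -0.0064 0.0293 0 1" --pt "1 0.2 10 -0.0064 0.0293 0 1" --pt "1.7 0.4 10 -0.0064 0.0293 0 1" --pt "1.8 0.4 10 -0.0064 0.0293 0 1" --pt "2.7 0.6 9.7 -0.0064 0.0293 0 1" --pt "2.7 0.6 9.6 -0.0064 0.0293 0 1" --pt "0 0 0 0 0 0 1"

```text
clock: 14.3
tool_pos: [0.5957, 0.0636, 0.179]
eef_rot: [-0.106, 0.961, 0.03, 0.254]
contact_force: [0.8, 0.5, -0.6]
opening: 0.006
finger_force: 0.5
```

```bash
python3 - <<'E'
from h import *
s=st()
o=np.array([.695,.0444]);c,sn=.977,.213
p=s["tool_pos"];print("frame",((p[:2]-o)@[c,sn]).round(4),((p[:2]-o)@[-sn,c]).round(4))
im,d,W,K,P=pts('side');cv2.imwrite('pics/s5.png',cv2.convertScaleAbs(cv2.resize(im[60:300,180:500],None,fx=2.4,fy=2.4),alpha=1.4))
E
```

```text
{'clock': 14.3, 'q': [0.529, 0.9794, -1.2781, 2.1772, 1.8014, 0.9381, -0.0092], 'tool_pos': [0.5957, 0.0636, 0.179], 'contact_force': [0.8423, 0.5352, -0.6033]}
tool axes (cols) [[-0.848, -0.218, 0.482], [-0.188, 0.976, 0.111], [-0.495, 0.004, -0.869]]
frame -0.0929 0.0399
```

View pics/s5.png

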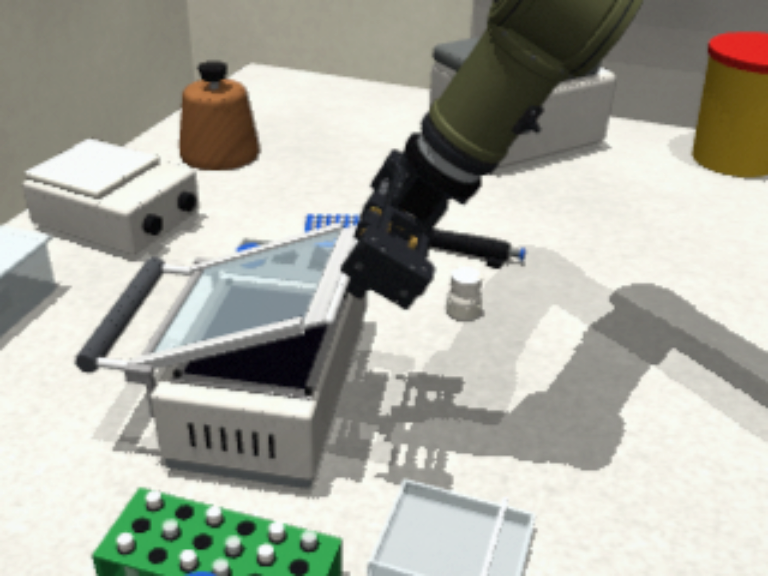

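The side view shows the cover up on the fingers by about 0.35 rad, with the lip at (335,275). The force is small, so I'll continue along the arc.

Emit:
step_arm --pt "3.6 0.8 9.3 -0.0064 0.0293 0 1" --pt "3.7 0.8 9.3 -0.0064 0.0293 0 1" --pt "4.5 1 8.9 -0.0064 0.0293 0 1" --pt "4.6 1 8.8 -0.0064 0.0293 0 1" --pt "5.3 1.1 8.4 -0.0064 0.0293 0 1" --pt "5.4 1.2 8.3 -0.0064 0.0293 0 1" --pt "6.1 1.3 7.7 -0.0064 0.0293 0 1" --pt "6.2 1.4 7.7 -0.0064 0.0293 0 1" --pt "6.8 1.5 7 -0.0064 0.0293 0 1" --pt "6.9 1.5 7 -0.0064 0.0293 0 1" --pt "0 0 0 0 0 0 1"

```text
clock: 15.45
tool_pos: [0.6489, 0.075, 0.2592]
eef_rot: [-0.107, 0.988, 0.014, 0.106]
contact_force: [-0.3, -0.3, 0.7]
opening: 0.009
finger_force: 0.0
```

```bash
python3 - <<'E'
from h import *
s=st()
o=np.array([.695,.0444]);c,sn=.977,.213
p=s["tool_pos"];print("frame",((p[:2]-o)@[c,sn]).round(4),((p[:2]-o)@[-sn,c]).round(4))
E
```

```text
{'clock': 15.45, 'q': [0.4509, 0.9228, -1.3048, 1.6507, 1.0849, 1.1613, 0.7112], 'tool_pos': [0.6489, 0.075, 0.2592], 'contact_force': [-0.2541, -0.3138, 0.7252]}
tool axes (cols) [[-0.954, -0.215, 0.207], [-0.209, 0.976, 0.051], [-0.214, 0.006, -0.977]]
frame -0.0385 0.0397
```

Emit:
step_arm --pt "7.5 1.6 6.3 -0.0064 0.0293 0 1" --pt "7.5 1.6 6.2 -0.0064 0.0293 0 1" --pt "8 1.7 5.5 -0.0064 0.0293 0 1" --pt "8.1 1.8 5.4 -0.0064 0.0293 0 1" --pt "8.5 1.8 4.6 -0.0064 0.0293 0 1" --pt "8.6 1.9 4.5 -0.0064 0.0293 0 1" --pt "8.5 1.8 3 0 0 0 1" --pt "0 0 0 0 0 0 1" --pt "0 0 0 0 0 0 1" --pt "0 0 0 0 0 0 1"

```text
clock: 16.45
tool_pos: [0.7037, 0.0865, 0.2941]
eef_rot: [-0.109, 0.994, 0.004, 0.016]
contact_force: [-0.8, 1.3, 0.1]
opening: 0.008
finger_force: 0.0
```

```bash
python3 - <<'E'
from h import *
s=st()
im,d,W,K,P=pts('side');cv2.imwrite('pics/s6.png',cv2.convertScaleAbs(cv2.resize(im[20:300,150:500],None,fx=2,fy=2),alpha=1.4))
E
```

```text
{'clock': 16.45, 'q': [0.2958, 0.9896, -1.2659, 1.2135, 0.9381, 1.4973, 0.9762], 'tool_pos': [0.7037, 0.0865, 0.2941], 'contact_force': [-0.7579, 1.2957, 0.1492]}
tool axes (cols) [[-0.976, -0.216, 0.031], [-0.216, 0.976, 0.012], [-0.033, 0.005, -0.999]]
```

View pics/s6.png

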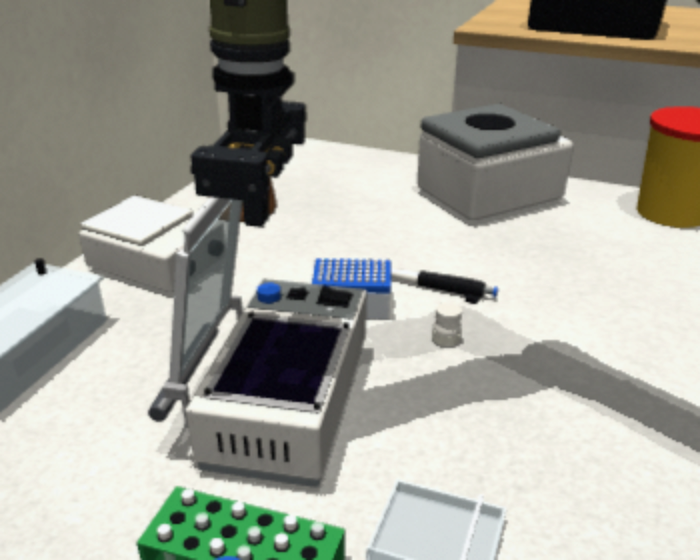

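The side view shows the cover standing upright at its stop (205,290), clear of the fingers. I'll back off and check its angle.

Emit:
step_arm --pt "-10 -2 0 0 0 0 1" --pt "-15 -3 3 0 0 0 1" --pt "-20 -4 5 0 0 0 1" --pt "-20 -4 5 0 0 0 1" --pt "-20 -4 5 0 0 0 1" --pt "-20 -4 5 0 0 0 1" --pt "0 0 0 0 0 0 1" --pt "0 0 0 0 0 0 1" --pt "0 0 0 0 0 0 1"

```text
clock: 17.4
tool_pos: [0.6, 0.0658, 0.3174]
eef_rot: [-0.108, 0.994, 0.005, 0.017]
contact_force: [0.1, 0.7, 0.5]
opening: 0.003
finger_force: 0.0
```

```bash
python3 - <<'E'
from h import *
s=st();o=np.array([.695,.0444]);c,sn=.977,.213
for k in range(2):
    im,d,W,K,P=pts('side')
    X=(W[...,:2]-o)@[c,sn];Y=(W[...,:2]-o)@[-sn,c];Z=W[...,2]
    m=(abs(Y-.04)<.1)&(X>.05)&(X<.16)&(Z>.15)&(Z<.34)
    f=np.polyfit(Z[m],X[m],1);print(m.sum(),"angle",np.pi/2+np.arctan(f[0]),"top z",np.percentile(Z[m],99),"x there",np.median(X[m&(Z>.30)]))
W0=np.load("side0.npz")["W"];
im0=np.load("side0.npz")["im"]
t,d,W,K,P=pts('top');T0=np.load("top0.npz")
for n,f in(("blue",lambda i:(i[...,0]>90)&(i[...,2]<60)),("green",lambda i:(i[...,1]>90)&(i[...,2]<60))):
    for i in(T0["im"],t):
        N,l,q,cc=cv2.connectedComponentsWithStats(f(i.astype(int)).astype(np.uint8));print(n,[tuple(cc[j].round(1)) for j in range(1,N) if q[j,4]>60])
for x in(-.054,-.026):
    mm=(abs((W[...,:2]-o)@[c,sn]-x)<.006)&(abs((W[...,:2]-o)@[-sn,c]+.113)<.01);print(x,np.nanmedian(W[mm][:,2]) if mm.any() else None)
E
```

```text
{'clock': 17.4, 'q': [0.449, 0.863, -1.3472, 1.535, 0.8645, 1.3955, 0.8362], 'tool_pos': [0.6, 0.0658, 0.3174], 'contact_force': [0.1158, 0.6652, 0.5333]}
tool axes (cols) [[-0.976, -0.215, 0.032], [-0.214, 0.977, 0.014], [-0.034, 0.006, -0.999]]
3129 angle 1.666928032857502 top z 0.3309669764144409 x there 0.11564408206126604
3128 angle 1.666241533871167 top z 0.3310120784494634 x there 0.115540522257921
blue [(np.float64(338.5), np.float64(145.0)), (np.float64(405.4), np.float64(168.5)), (np.float64(15.3), np.float64(159.3)), (np.float64(161.9), np.float64(220.5))]
blue [(np.float64(406.1), np.float64(165.2)), (np.float64(15.4), np.float64(159.3)), (np.float64(162.0), np.float64(220.6)), (np.float64(1.9), np.float64(380.7))]
green [(np.float64(212.6), np.float64(207.7))]
green [(np.float64(212.5), np.float64(207.6))]
-0.054 None
-0.026 None
```

The cover stands at 1.666 rad, against its stop and at rest, and the lamp rocker is off. The robot is clear of everything.

```bash
python3 -c "from plant import r;print(r.finish_job())"
```

```text
the job is handed in; nothing more can be done
None
```

I switched the lamp off, then pushed the cover up by its front edge; it stands open at its stop (about 1.67 rad) with the robot clear, and I handed the job in at about 17.5 s of the 61 s, with no verdict returned.

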